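# Unclamp the mixing bowl

## Task

The mixing is done: free the blue bowl from the bowl clamp. Press down the orange release lever on the sliding jaw and, keeping it pressed, push the jaw back along its bar until it is fully back at the end stop, then let go and move clear. Do not lift or shift the bowl, and leave the other things on the board and counter as they stand.

Things in the scene. Friction and masses are not known exactly. Their poses are not given: they have to be found in the camera images.
- clamp: Bowl clamp fixed to the counter: white board 445 x 220 mm, top at 22 mm, fixed padded vee jaw at one end, sliding jaw on a toothed bar (18 mm wide, teeth to 42 mm above the counter) towards the other. Origin on the counter under the bowl's centre; x along the bar, the way the jaw opens; z up. Board x -126 to 319, y -110 to 110 mm. Grey end stop at x 298 to 312 mm, 48 mm above the counter.
- jaw (a joint): Sliding jaw, m: about 0 clamped on the bowl, 0.070 fully back at the end stop; grows along the clamp's +x. Weighs 0.35 kg, drags about 3 N. With the lever up, a pawl in the bar's teeth (7 mm pitch) blocks it from opening; it goes back freely only while the lever is held down.
- release (a joint): Orange release lever on the sliding jaw, rad: 0 up (locked), 0.25 pressed to its stop; the pawl clears the teeth above about 0.14. Sprung: 2 N at the press point starts it, 7 N holds it at the stop; it springs up when let go.
- press_point (a point): Point on top of the orange lever's flat ribbed thumb plate, 64 mm above the counter when up; moves with the lever. The plate runs 24 mm from it towards the bowl and 16 mm beyond, 42 mm wide. The lever's axle lies along the clamp's y, 40 mm nearer the bowl, 24 mm lower: the point sinks 6 mm to clear the teeth, 10 mm to the stop, and shifts up to 5 mm outwards. Free above and beside.
- thumb_stop (a point): Middle of the top edge of the inner face (bowl side) of the grey thumb stop at the jaw's outer end, 84 mm above the counter: a wall 8 mm thick, 49 mm wide, 4 mm beyond the lever's end, standing 20 mm above the thumb plate. A finger on the plate pushes against this wall to move the jaw. It moves with the jaw.
- bowl_centre (a point): Centre of the blue plastic mixing bowl, half-way up: 186 mm across its rim, 90 mm high, 0.45 kg, standing loose on the board between the jaws, rim 112 mm above the counter, with a flat grip tab on one side reaching 133 mm from the centre. To be left where it stands.
- shaker_centre (a point): Centre of a glass salt shaker, 38 mm wide, 62 mm high, standing on the board beside the bar. Leave alone.
- pinch_cup_centre (a point): Centre of a small steel cup, 44 mm wide, 32 mm high, standing on the board on the bar's other side. Leave alone.
- scoop_centre (a point): Centre of the cup of a black measuring scoop, cup 82 mm wide and 45 mm high with a 100 mm handle, on the counter beside the board. Leave alone.
- tub_centre (a point): Centre of an open white plastic tub, 104 mm wide, 68 mm high, on the counter just past the end stop's end of the board. Leave alone.
- jar_centre (a point): Centre of a flour jar, 96 mm wide, 150 mm high, on the counter behind the fixed jaw's end of the board. Leave alone.
- spatula_grip (a point): Grip of a red spatula lying on the counter. Leave alone.

How it is judged:
By the outcome, as a careful person would: the job done as asked, in the order asked, and still so for the second after the job is handed in, with the robot touching nothing.
It also fails if it takes over 32 s, if anything falls off the work surface, if the arm or the gripper's body presses on something with over 40 N, if the wrist force passes 120 N, or if a joint passes its speed limit or range.

## Robot

A 6-joint arm with a two-finger parallel gripper is mounted at the origin on the work surface. World frame = base frame: x ahead of the robot, y to its left, z up, the work surface at z = 0. Lengths are in m, angles in rad, forces in N, time in s.
With the tool pointing down it reaches from about 0.4 to 0.825 m from the base axis. Payload 7 kg.
Tool frame: the origin (TCP) lies midway between the tips of the shut fingers; the grasp point (between the pads) lies 19 mm behind it; z points along the fingers, y is the direction in which the jaws open and shut (so a half turn about z gives the same grasp; the last joint's range is limited). The gripper opens to 88 mm and grips with 3 to 60 N. Pads are 19 mm wide; open, the fingers measure 130 mm over their backs; the gripper's body (78 mm by 193 mm) begins 47 mm behind the grasp point.
Start: joints at [-0.875, 0.359, 0.012, 0, -1.224, -0.288], TCP at [0.268, -0.62, 0.187] pointing down, gripper open.
Joint ranges: [-3.07, 3.07], [-1.43, 2.12], [-1.02, 1.25], [-3.03, 1.67], [-3.05, -0], [-3.03, 3.03]. Speed limits (rad/s): [2.39, 2.39, 3.01, 3.14, 3.14, 3.14].

## Interface

Orientations are given as a unit quaternion [w, x, y, z].
In Python, from plant import movep, move_straight, move_joints, move_gripper, hold, inverse_kinematics, snapshot, camera_info, PlanningError, job_done, get_clock, get_q, get_dq, get_tau, get_eef_pos, get_orientation, get_ft_force, get_moment, get_opening gives the robot as it stands. Calls block until the motion is done:
- movep(position, orientation): joint-space move of the TCP to a pose.
- move_straight(position, rotation=None, v=0.15): straight line of the TCP; rotation=None keeps the orientation; v is the mean speed in m/s.
- move_joints(angles): joint-space move.
- move_gripper(opening, strength=None): opening from 0.0 (shut) to 1.0 (fully open); strength is the grip in N (None keeps the last); returns when the fingers have stopped.
- hold(seconds).
- inverse_kinematics(position, orientation): joint angles nearest the present ones, or None.
- snapshot(name): name is "scene" or "top"; returns (picture, depth): 384x512x3 uint8, blue, green, red; 384x512 float32, m along the optical axis (not along the pixel's ray), 0 where there is no reading.
- camera_info(name): a dict with "camera_matrix" (3x3 intrinsics, pixels), "k1" (the pictures are not rectified: a ray, as slopes to the right and down, at radius r is drawn at 1 + k1 r^2 times it, then the intrinsics apply), "R" (3x3) and "t" (3): a world point X has camera coordinates R X + t. Camera axes: x right, y down, z forward; pixel columns grow to the right and rows downward; lengths in m; the calibration is good to about 2 mm. A picture is of the moment at which its call begins. camera_info takes no time and is no camera call.
A pose or a line that the arm cannot do raises PlanningError and nothing moves.
- job_done(): hands the job in, once; it reports no verdict.
Readings, each from a call of its own:
- get_clock(): time.
- get_q(): joint angles.
- get_dq(): joint speeds.
- get_tau(): joint torques, N m.
- get_eef_pos(): TCP position.
- get_orientation(): TCP orientation.
- get_ft_force(): force on the tool from outside, world axes, zero at the start.
- get_moment(): the same for the moment, N m.
- get_opening(): opening from 0.0 (shut) to 1.0 (fully open).
Only numpy, scipy, OpenCV 4.12 (cv2) and the standard library are available. Lean on these libraries where they do the work, as an engineer would, in place of code of your own. Each camera call takes 0.05 s, during which the arm holds its last target.

## Working session

There is one attempt and no reset: what is moved stays moved. The work goes in short steps, each a Python script; the robot and the scene stay as the last script left them, time stands still between calls to the robot, and variables do not carry over. Pictures are saved under pics/ and viewed, and the job is handed in when it is done.

```bash
mkdir -p pics; ls; python3 - <<'E'
from plant import *
import cv2,numpy as np
for n in("scene","top"):
    p,d=snapshot(n); cv2.imwrite(f"pics/{n}0.png",p); np.save(f"pics/{n}0.npy",d)
    c=camera_info(n); print(n,c["camera_matrix"].tolist(),c["k1"],np.round(c["R"],3).tolist(),c["t"], (d==0).mean())
print(get_clock(),get_eef_pos(),get_orientation(),get_ft_force(),get_opening())
E
```

```text
pics
scene [[476.10517144725435, 0.0, 253.26621381398263], [0.0, 476.10517144725435, 192.38084071795234], [0.0, 0.0, 1.0]] -0.20264940895289288 [[0.58, 0.814, -0.004], [0.492, -0.355, -0.795], [-0.649, 0.459, -0.607]] [-0.2588878  -0.21416311  1.75434448] 0.006439208984375
top [[403.32935911683626, 0.0, 253.32194173806047], [0.0, 403.32935911683626, 191.4123712392896], [0.0, 0.0, 1.0]] 0.03102632282074417 [[-0.008, -1.0, 0.0], [-0.977, 0.008, -0.212], [0.212, -0.002, -0.977]] [-0.05836153  0.54210126  1.04652974] 0.004033406575520833
0.1 [ 0.26747624 -0.61923188  0.18666037] [-2.12319855e-04 -2.02451186e-01  9.79292103e-01  6.70575354e-04] [-1.07256519e+00 -1.03314947e+00 -7.68743584e-07] 0.9993564437799466
```

View pics/scene0.png

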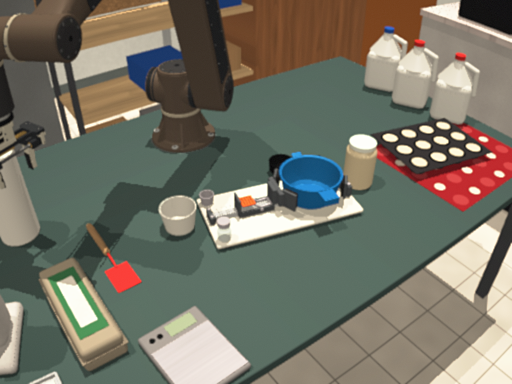

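View pics/top0.png

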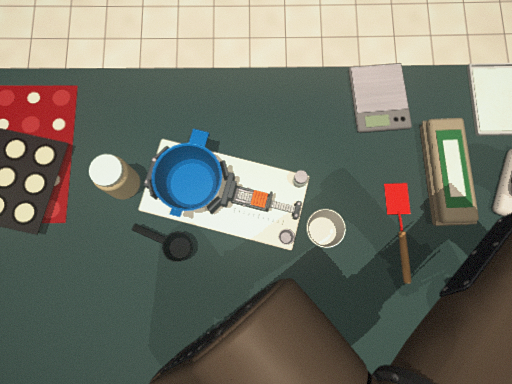

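The top view shows the bowl at about (188,178), the orange lever at (260,200), the end stop at (297,210) and the two small vessels at (301,178) and (286,237). Next I'll zoom in and measure.

```bash
cat > h.py <<'E'
import numpy as np,cv2
from plant import *
def ray(n,uv):
    c=camera_info(n);K=np.array(c["camera_matrix"]);R=np.array(c["R"]);t=np.array(c["t"])
    xd=(np.asarray(uv,float)-K[:2,2])/[K[0,0],K[1,1]]; x=xd.copy()
    for _ in range(20): x=xd/(1+c["k1"]*(x@x))
    return -R.T@t, R.T@np.r_[x,1]
def onplane(n,uv,z):
    o,d=ray(n,uv); return o+d*(z-o[2])/d[2]
def proj(n,X):
    c=camera_info(n);K=np.array(c["camera_matrix"]);p=np.array(c["R"])@X+c["t"];x=p[:2]/p[2]
    return K[:2,:2]@(x*(1+c["k1"]*(x@x)))+K[:2,2]
def fromdepth(n,uv,d):
    o,r=ray(n,uv); return o+r*d
def two(uv1,uv2):
    o1,d1=ray("top",uv1);o2,d2=ray("scene",uv2)
    s=np.linalg.lstsq(np.c_[d1,-d2],o2-o1,rcond=None)[0]
    a,b=o1+s[0]*d1,o2+s[1]*d2; return (a+b)/2,np.linalg.norm(a-b)
E
python3 - <<'E'
from h import *
t=cv2.imread("pics/top0.png");s=cv2.imread("pics/scene0.png")
D=np.load("pics/top0.npy")
cv2.imwrite("pics/topz.png",cv2.resize(t[130:260,130:320],None,fx=4,fy=4,interpolation=2))
cv2.imwrite("pics/scz.png",cv2.resize(s[140:250,190:370],None,fx=4,fy=4,interpolation=2))
cs={}
for n,im in(("top",t),("scene",s)):
    h=cv2.cvtColor(im,cv2.COLOR_BGR2HSV)
    m=cv2.inRange(h,(4,150,120),(18,255,255))
    k,l,st,c=cv2.connectedComponentsWithStats(m)
    for i in range(1,k):
        if st[i,4]>15: print(n,st[i],c[i])
    if n=="top":
        w=cv2.inRange(h,(0,0,150),(40,60,255)); w[:,:136]=0; w[:130]=0;w[260:]=0;w[:,312:]=0
        ct=max(cv2.findContours(w,0,2)[0],key=cv2.contourArea); r=cv2.minAreaRect(ct);print("board",r)
        for b in cv2.boxPoints(r): print(b,onplane(n,b,.022).round(4))
        bl=cv2.inRange(h,(98,120,40),(120,255,255)); bl[:,:136]=0
        bl=cv2.morphologyEx(bl,cv2.MORPH_OPEN,np.ones((25,25)))
        ct=max(cv2.findContours(bl,0,2)[0],key=cv2.contourArea); print(cv2.minEnclosingCircle(ct),cv2.fitEllipse(ct))
        print("bowl",onplane(n,cv2.fitEllipse(ct)[0],.112))
for uv in((260,200),(278,205),(297,210)): print(uv,fromdepth("top",uv,D[uv[1],uv[0]]).round(4))
E
```

```text
top [251 190  17  18 211] [258.91469194 198.42654028]
board ((223.88238525390625, 191.97061157226562), (158.86083984375, 80.03675079345703), 14.03624439239502)
[137.11768 211.52942] [0.4947 0.262  0.022 ]
[156.52945 133.88239] [0.7234 0.2176 0.022 ]
[310.6471 172.4118] [ 0.6037 -0.2273  0.022 ]
[291.23532 250.05884] [ 0.384  -0.1656  0.022 ]
((185.15042114257812, 173.7994384765625), 36.64175796508789) ((186.43283081054688, 176.2243194580078), (66.45741271972656, 70.4470443725586), 62.779544830322266)
bowl [0.57212026 0.11218303 0.112     ]
scene [276   0   7  73 293] [279.25938567  37.4778157 ]
scene [336   0   7  56 164] [339.54878049  27.40243902]
scene [ 360    0   62   66 1739] [387.27142036  24.25819436]
scene [354  18   3  15  20] [355.    24.45]
scene [296  23   5  44 102] [297.47058824  43.89215686]
scene [262  24   3  35  65] [263.41538462  41.90769231]
scene [312  26   7  37  72] [314.97222222  44.31944444]
scene [239 196  17  11 122] [246.63934426 201.09016393]
(260, 200) [ 0.5167 -0.0809  0.0624]
(278, 205) [ 0.5055 -0.1305  0.0459]
(297, 210) [ 0.4902 -0.1817  0.051 ]
```

```bash
sleep 1; ls pics
```

```text
scene0.npy
scene0.png
scz.png
top0.npy
top0.png
topz.png
```

View pics/topz.png

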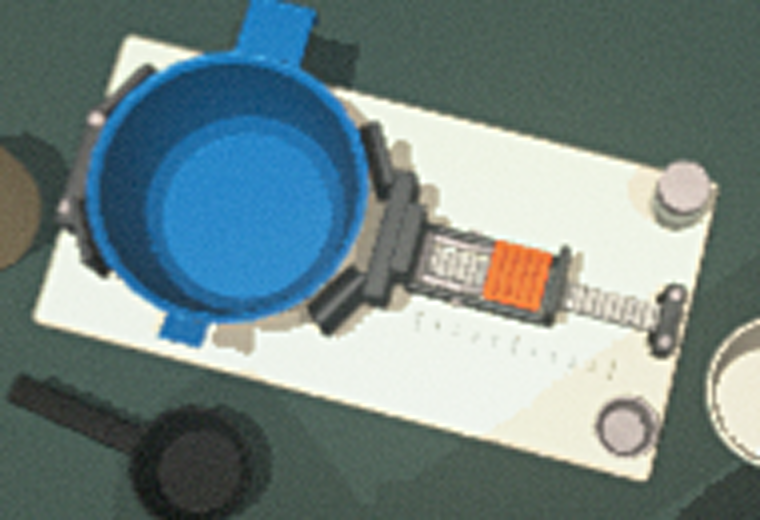

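View pics/scz.png

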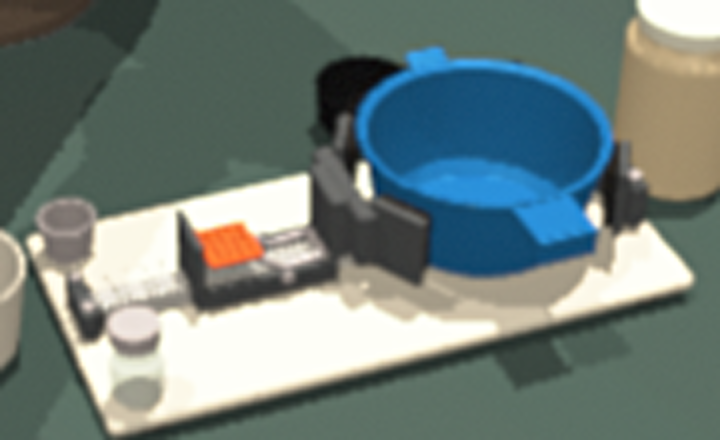

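```bash
python3 - <<'E'
from h import *
P=lambda z,h:onplane("top",np.array(z)/4+130-0.4,h)
c=[P(z,.022) for z in((128,36),(36,322),(646,478),(716,182))]
for a in c: print(a.round(4))
u1=c[3]-c[0];u2=c[2]-c[1]; print("len",np.linalg.norm(u1),np.linalg.norm(u2),np.linalg.norm(c[0]-c[1]),np.linalg.norm(c[2]-c[3]))
print("yaw",[np.degrees(np.arctan2(u[1],u[0])) for u in(u1,u2)])
w=[c[1]-c[0],c[2]-c[3]];print([np.degrees(np.arctan2(u[1],u[0])) for u in w])
u=u1+u2;yaw=np.arctan2(u[1],u[0]);ex=np.array([np.cos(yaw),np.sin(yaw),0]);ey=np.array([-ex[1],ex[0],0])
o=sum(c)/4-ex*.0965; o[2]=0;print("origin",o,"yaw",np.degrees(yaw))
for nm,z,h in(("plate",(519,275),.064),("plateBowlside",(491,270),.064),("plateOuter",(549,280),.064),("wallA",(566,250),.084),("wallB",(552,322),.084),("stop",(668,320),.048),("shaker",(684,180),.084),("cup",(627,426),.054),("tub",(785,390),.068)):
    p=P(z,h)-o;print(nm,P(z,h).round(4),"clamp",(p@ex).round(4),(p@ey).round(4))
h=cv2.cvtColor(cv2.imread("pics/top0.png"),cv2.COLOR_BGR2HSV)
m=cv2.inRange(h,(4,130,100),(18,255,255));ct=max(cv2.findContours(m,0,1)[0],key=cv2.contourArea);r=cv2.minAreaRect(ct)
print(r);p=onplane("top",r[0],.064)-o;print("plate",p@ex,p@ey)
p,e=two((258.9,198.4),(246.6,201.1));print("tri",p,e)
E
```

```text
[0.7088 0.2023 0.022 ]
[0.4987 0.2581 0.022 ]
[ 0.3866 -0.1653  0.022 ]
[ 0.5958 -0.2212  0.022 ]
len 0.4383114531485529 0.4379579509202403 0.2173950721949758 0.21647935073146277
yaw [np.float64(-104.94342297286092), np.float64(-104.82363931731149)]
[np.float64(165.12251346239952), np.float64(165.02897730394798)]
origin [0.5722647  0.11174123 0.        ] yaw -104.88355530649386
plate [ 0.5209 -0.0791  0.064 ] clamp 0.1976 -0.0006
plateBowlside [ 0.5245 -0.0601  0.064 ] clamp 0.1784 -0.002
plateOuter [ 0.5173 -0.0994  0.064 ] clamp 0.2182 0.0011
wallA [ 0.5337 -0.1104  0.084 ] clamp 0.2246 0.0198
wallB [ 0.4851 -0.1002  0.084 ] clamp 0.2273 -0.0298
stop [ 0.4919 -0.181   0.048 ] clamp 0.3035 -0.0025
shaker [ 0.5813 -0.1908  0.084 ] clamp 0.29 0.0864
cup [ 0.419  -0.1505  0.054 ] clamp 0.2928 -0.0807
tub [ 0.4407 -0.255   0.068 ] clamp 0.3882 -0.0329
((258.9038391113281, 198.51922607421875), (14.471455574035645, 14.734573364257812), 15.255120277404785)
plate 0.19658642187477193 -0.001347783675571276
tri [ 0.52227771 -0.07767432  0.05755942] 0.0007617083705294639
```

The estimates agree. The plate spans clamp x 0.178–0.218, so the press point is at about 0.202. The wall is at about 0.222, the bowl is within 1 mm of the origin and the end stop is at 0.3035. I'll shut the gripper, hover over the plate and check.

```bash
cat >> h.py <<'E'
from scipy.spatial.transform import Rotation as Ro
yaw=np.radians(-104.88);ex=np.array([np.cos(yaw),np.sin(yaw),0]);ey=np.array([-ex[1],ex[0],0]);O=np.array([.5722,.1117,0])
def C(x,y,z): return O+x*ex+y*ey+np.array([0,0,z])
def quat(s):
    X=s*ex;Z=np.array([0,0,-1.]);q=Ro.from_matrix(np.c_[X,np.cross(Z,X),Z]).as_quat();return q[[3,0,1,2]]
def st():
    p=get_eef_pos()-O;f=np.array(get_ft_force());return [round(float(get_clock()),2)]+[round(float(v),4) for v in(p@ex,p@ey,p[2])]+[round(float(v),1) for v in(f@ex,f@ey,f[2])]
E
python3 - <<'E'
from h import *
q0=np.array(get_q());best=None
for s in(1,-1):
    j=inverse_kinematics(C(.204,-.003,.11),quat(s)); print(s,j)
    if j is not None and (best is None or abs(np.array(j)-q0).max()<best[0]): best=(abs(np.array(j)-q0).max(),s)
s=best[1];print(s)
move_gripper(0.0,20)
movep(C(.204,-.003,.13),quat(s))
move_straight(C(.204,-.003,.082),v=.1)
hold(.2);print(st(),get_opening(),s)
for n in("scene","top"):
    p,d=snapshot(n);a=p[140:250,190:370] if n=="scene" else p[130:260,130:320]
    cv2.imwrite(f"pics/{n}1.png",cv2.resize(a,None,fx=4,fy=4,interpolation=2))
E
```

```text
1 [ 0.21249349  0.1774702  -0.42787561  0.         -0.96545052 -0.47219848]
-1 [ 0.21249349  0.1774702  -0.42787561  0.         -0.96545052  2.66939417]
1
[4.48, 0.2038, -0.0025, 0.0827, 1.1, -1.0, -0.3] 0.0013928532949987794 1
```

View pics/scene1.png

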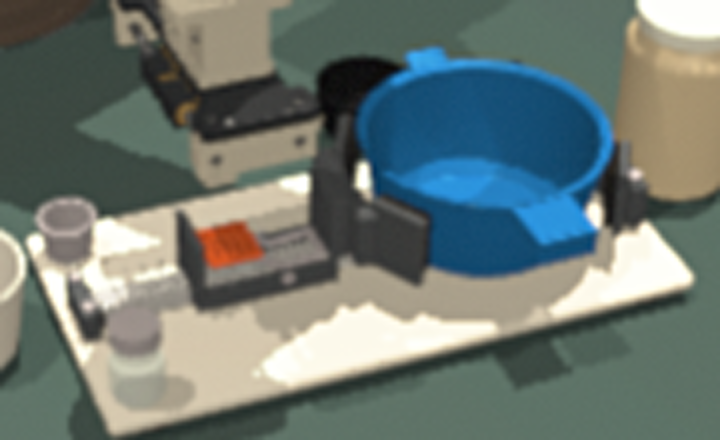

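View pics/top1.png

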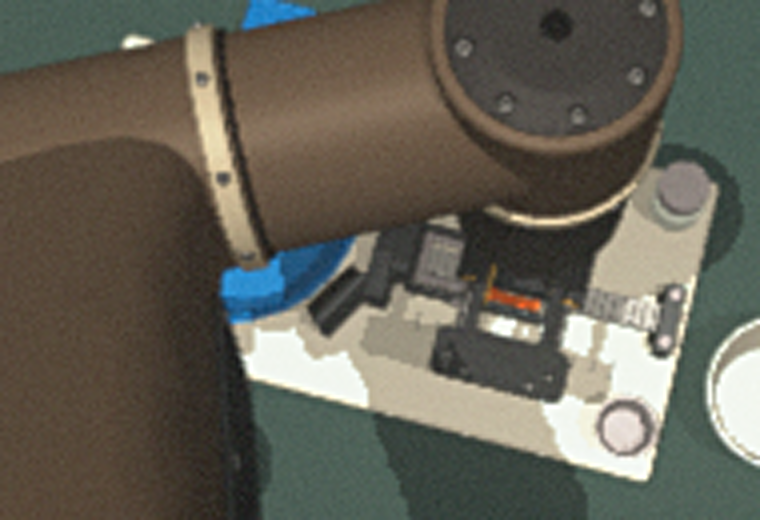

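```bash
python3 - <<'E'
from h import *
p=np.array(get_eef_pos());print(p,get_orientation(),quat(1),get_q())
for dz in(0,.05): print(proj("top",p+[0,0,dz]),4*(proj("top",p+[0,0,dz])-130),proj("scene",p+[0,0,dz]),4*(proj("scene",p+[0,0,dz])-[190,140]))
move_gripper(0.0); print(get_opening())
for n in("scene","top"):
    im,d=snapshot(n)
    u=proj(n,p);im=cv2.circle(cv2.resize(im,None,fx=3,fy=3,interpolation=2),tuple(int(3*v) for v in u),4,(255,0,255),-1)
    x,y=(3*u).astype(int); np.save(f"pics/{n}2.npy",d)
    cv2.imwrite(f"pics/{n}2.png",im[max(0,y-300):y+250,max(0,x-380):x+380])
E
```

```text
[ 0.51725761 -0.08461474  0.082515  ] [ 4.49010540e-04 -6.09601357e-01  7.92707974e-01 -2.26378760e-04] [ 0.         -0.60959189  0.79271541  0.        ] [ 2.12513740e-01  2.07496837e-01 -4.62379877e-01  3.07302324e-05
 -8.99914202e-01 -4.72213751e-01]
[261.530266   198.32521245] [526.12106399 273.3008498 ] [243.2845525  194.11287672] [213.13821    216.45150689]
[261.92903939 194.4859228 ] [527.71615755 257.94369122] [242.97461149 179.59584662] [211.89844598 158.38338647]
0.007255794812392532
```

View pics/scene2.png

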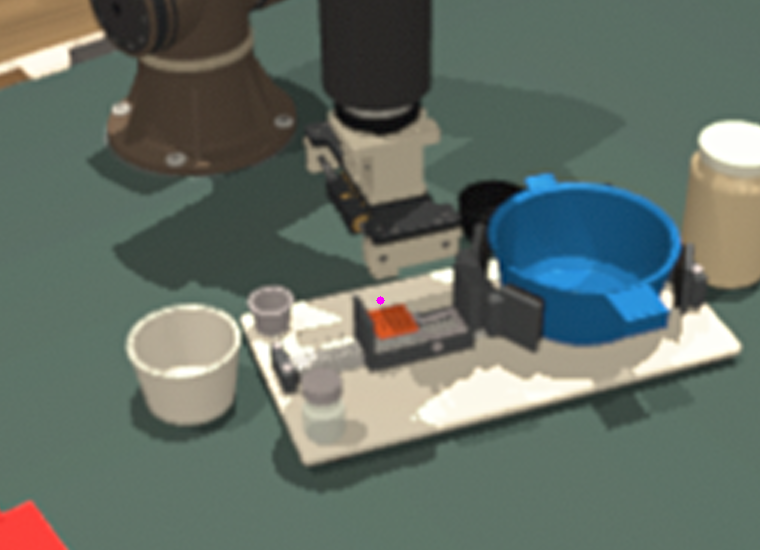

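View pics/top2.png

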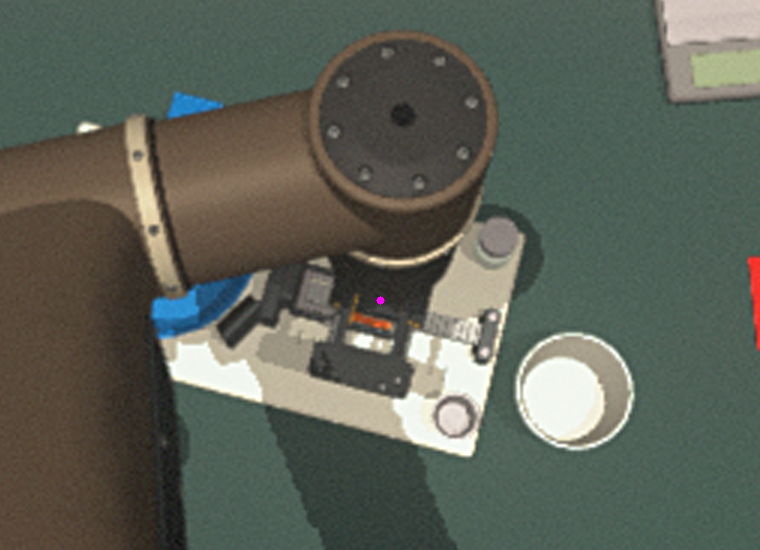

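```bash
python3 - <<'E'
from h import *
for n in("scene","top"):
    D=np.load(f"pics/{n}2.npy");u=3*proj(n,np.array(get_eef_pos()));x,y=u.astype(int);x0,y0=max(0,x-380),max(0,y-300)
    pts=[(385,270),(385,245),(450,250),(385,215),(440,215),(350,205),(380,160),(395,318)] if n=="scene" else [(330,355),(400,385),(360,370),(390,345),(350,345),(404,345),(342,330),(320,285),(375,320),(380,270),(400,280),(380,335)]
    for p in pts:
        uv=((p[0]+x0)/3-.3,(p[1]+y0)/3-.3);d=D[round(uv[1]),round(uv[0])]
        P=fromdepth(n,uv,d)-O;print(n,p,(P@ex).round(3),(P@ey).round(3),P[2].round(3))
print(get_opening())
E
```

```text
scene (385, 270) 0.23 0.084 0.185
scene (385, 245) 0.233 0.094 0.218
scene (450, 250) 0.172 0.086 0.192
scene (385, 215) 0.222 0.065 0.226
scene (440, 215) 0.18 0.082 0.227
scene (350, 205) 0.236 0.013 0.208
scene (380, 160) 0.22 0.048 0.27
scene (395, 318) 0.192 0.001 0.062
top (330, 355) 0.181 -0.082 0.231
top (400, 385) 0.237 -0.091 0.229
top (360, 370) 0.205 -0.087 0.227
top (390, 345) 0.22 -0.029 0.02
top (350, 345) 0.193 -0.071 0.232
top (404, 345) 0.233 -0.056 0.204
top (342, 330) 0.184 -0.061 0.229
top (320, 285) 0.144 0.006 0.039
top (375, 320) 0.202 -0.018 0.066
top (380, 270) 0.208 -0.049 0.409
top (400, 280) 0.221 -0.047 0.386
top (380, 335) 0.209 -0.024 0.029
-0.001607181109158368
```

```bash
python3 - <<'E'
from h import *
print(get_clock(),get_opening())
im,D=snapshot("scene")
cv2.imwrite("pics/s3.png",cv2.resize(im[120:230,200:310],None,fx=5.4,fy=5.4,interpolation=0))
for n in("scene","top"):
    D=snapshot(n)[1]
    L=[]
    u=proj(n,np.array(get_eef_pos()))
    for r in range(int(u[1])-70,int(u[1])+40):
        for c in range(int(u[0])-45,int(u[0])+45):
            if D[r,c]>0:
                P=fromdepth(n,(c,r),D[r,c])-O; x,y,z=P@ex,P@ey,P[2]
                if .12<x<.29 and abs(y)<.12 and .07<z<.24 : L.append((x,y,z))
    L=np.array(L);print(n,len(L))
    for a in np.arange(.07,.24,.015):
        k=L[(L[:,2]>=a)&(L[:,2]<a+.015)]
        if len(k): print(a.round(3),len(k),k.min(0).round(3),k.max(0).round(3))
E
```

```text
4.9 -0.001607181109158368Traceback (most recent call last):
  File "<stdin>", line 12, in <module>
  File "h.py", line 14, in fromdepth
    o,r=ray(n,uv); return o+r*d
        ~~~^^^^^^
  File "h.py", line 4, in ray
    c=camera_info(n);K=np.array(c["camera_matrix"]);R=np.array(c["R"]);t=np.array(c["t"])
ValueError: time passes only in moves, steps and waits
```

View pics/s3.png

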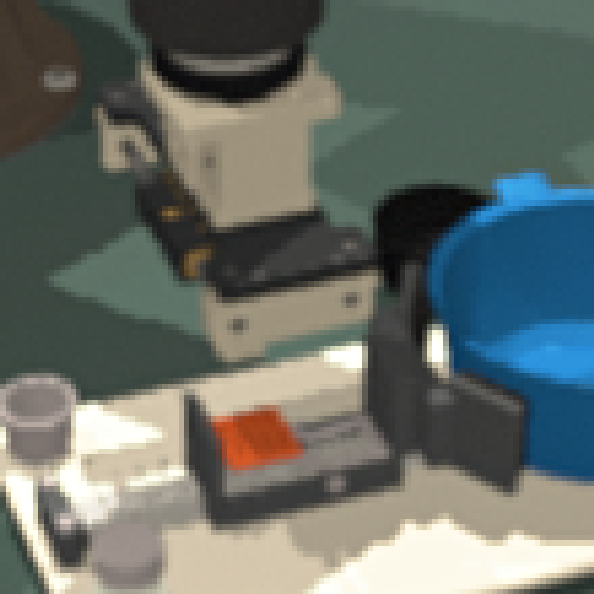

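```bash
sed -i 's/^def ray/CI={n:camera_info(n) for n in("top","scene")}\ndef camera_info(n): return CI[n]\ndef ray/' h.py; python3 - <<'E'
from h import *
im,D=snapshot("scene")
for c in(239,242,244,247,252):
    print(c)
    for r in range(172,200,2):
        P=fromdepth("scene",(c,r),D[r,c])-O;print("  ",r,D[r,c].round(3),im[r,c],(P@ex).round(3),(P@ey).round(3),P[2].round(3))
E
```

```text
239
   172 1.167 [46 49 51] 0.244 0.085 0.225
   174 1.174 [ 97 113 122] 0.243 0.083 0.217
   176 1.175 [120 141 152] 0.244 0.085 0.213
   178 1.182 [123 144 156] 0.243 0.082 0.205
   180 1.185 [122 143 155] 0.243 0.082 0.199
   182 1.192 [115 136 144] 0.243 0.079 0.19
   184 1.509 [84 97 99] 0.164 -0.16 -0.001
   186 1.503 [66 73 62] 0.166 -0.152 -0.003
   188 1.494 [67 75 65] 0.17 -0.141 -0.002
   190 1.451 [170 195 207] 0.182 -0.105 0.019
   192 1.443 [175 200 214] 0.186 -0.096 0.019
   194 1.435 [176 202 215] 0.189 -0.087 0.018
   196 1.422 [160 185 205] 0.193 -0.073 0.022
   198 1.313 [ 56  84 156] 0.222 0.012 0.084
242
   172 1.161 [42 42 41] 0.238 0.092 0.228
   174 1.163 [32 32 31] 0.239 0.094 0.223
   176 1.168 [ 99 116 123] 0.239 0.093 0.217
   178 1.171 [125 147 157] 0.239 0.093 0.211
   180 1.182 [106 123 131] 0.237 0.087 0.2
   182 1.185 [126 148 159] 0.237 0.087 0.195
   184 1.189 [126 149 159] 0.238 0.088 0.189
   186 1.289 [113 133 141] 0.213 0.014 0.125
   188 1.496 [86 97 92] 0.161 -0.14 -0.004
   190 1.45 [172 197 209] 0.174 -0.102 0.019
   192 1.448 [174 199 213] 
[... 1352 characters left out ...]
.188 -0.016 0.062
   198 1.346 [ 26  64 159] 0.192 -0.005 0.064
252
   172 1.167 [32 34 33] 0.214 0.096 0.225
   174 1.177 [109 130 138] 0.212 0.091 0.215
   176 1.183 [126 148 159] 0.212 0.09 0.208
   178 1.192 [126 148 158] 0.21 0.086 0.199
   180 1.193 [126 148 159] 0.211 0.088 0.194
   182 1.198 [118 137 140] 0.211 0.087 0.187
   184 1.51 [101 113  88] 0.125 -0.146 -0.002
   186 1.504 [125 142 137] 0.128 -0.138 -0.003
   188 1.459 [175 201 216] 0.141 -0.101 0.018
   190 1.45 [173 198 212] 0.145 -0.091 0.019
   192 1.443 [173 199 213] 0.149 -0.082 0.018
   194 1.425 [148 169 180] 0.155 -0.065 0.025
   196 1.426 [128 148 168] 0.156 -0.063 0.019
   198 1.349 [ 60  89 164] 0.178 -0.002 0.062
```

The depth puts the finger tip's lower edge at z≈0.12 (x≈0.206, front face y≈0.016), but the TCP reads 0.083. The body also appears about 37 mm higher than the reading implies. I'll descend in small force-guarded steps and let contact settle which is right.

```bash
python3 - <<'E'
from h import *
f0=st();print(f0)
z=f0[3]
while z>.066:
    z-=.004; move_straight(C(.204,-.003,z),v=.06); s=st();print(s)
    if abs(s[6]-f0[6])>2.5: break
for n in("scene",):
    im,D=snapshot(n);np.save("pics/s4.npy",D)
    cv2.imwrite("pics/s4.png",cv2.resize(im[120:230,200:310],None,fx=5.4,fy=5.4,interpolation=0))
for c in(242,244,247):
    for r in range(180,204,1):
        P=fromdepth("scene",(c,r),D[r,c])-O
        if P[2]>.07 and abs(P@ey)<.05: print(c,r,im[r,c],(P@ex).round(3),(P@ey).round(3),P[2].round(3))
E
```

```text
[5.05, 0.204, -0.003, 0.082, -0.5, 0.6, 0.3]
[5.3, 0.2041, -0.0033, 0.0776, 0.2, -0.7, -0.2]
[5.55, 0.2041, -0.0033, 0.0736, -0.2, -0.4, 0.6]
[5.8, 0.2041, -0.0032, 0.0697, -0.3, -0.5, 0.2]
[6.05, 0.2041, -0.0032, 0.0657, 1.1, 0.7, -0.2]
242 190 [121 143 152] 0.213 0.013 0.111
242 191 [141 163 175] 0.213 0.013 0.107
244 190 [128 150 160] 0.207 0.014 0.109
244 191 [147 170 182] 0.207 0.015 0.107
247 189 [123 144 154] 0.198 0.014 0.11
247 190 [142 165 177] 0.198 0.014 0.107
```

View pics/s4.png

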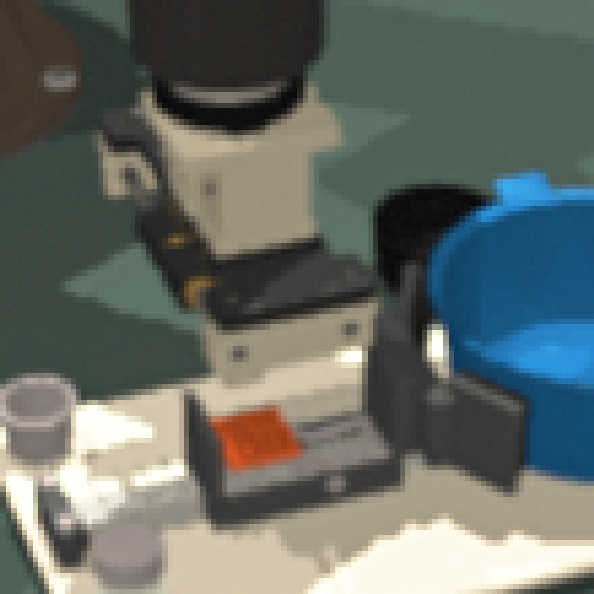

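```bash
cat >> h.py <<'E'
def F(n=4):
    a=[]
    for _ in range(n): hold(.02); f=np.array(get_ft_force()); a.append([f@ex,f@ey,f[2]])
    return np.mean(a,0).round(1)
E
python3 - <<'E'
from h import *
z=st()[3]
while z>.036:
    z-=.003; move_straight(C(.204,-.003,z),v=.05); f=F();print(st()[:4],f)
    if abs(f[2])>2: break
im,D=snapshot("scene")
cv2.imwrite("pics/s5.png",cv2.resize(im[120:230,200:310],None,fx=5.4,fy=5.4,interpolation=0))
for c in(242,244,247):
    for r in range(180,204,1):
        P=fromdepth("scene",(c,r),D[r,c])-O
        if P[2]>.07 and abs(P@ey)<.05: print(c,r,im[r,c],(P@ex).round(3),(P@ey).round(3),P[2].round(3))
E
```

```text
[6.42, 0.204, -0.003, 0.0628] [-0.1 -0.3 -0.2]
[6.73, 0.2041, -0.0031, 0.0598] [-0.   0.2 -0.4]
[7.05, 0.204, -0.003, 0.0568] [ 0.1 -0.1  0. ]
[7.37, 0.204, -0.003, 0.0538] [-0.3  0.2  0.4]
[7.68, 0.204, -0.0031, 0.0508] [ 0.2 -0.2  0.2]
[8.0, 0.204, -0.0031, 0.0478] [ 0.2 -0.   0.2]
[8.32, 0.204, -0.0031, 0.0448] [ 0.4 -0.  -0.4]
[8.63, 0.204, -0.0031, 0.0418] [ 0.  -0.4 -0.1]
[8.95, 0.204, -0.003, 0.0388] [-0.  -0.1  0.1]
[9.27, 0.204, -0.003, 0.0358] [ 0.2 -0.1 -0.2]
242 200 [ 73  99 154] 0.214 0.014 0.076
244 199 [116 136 157] 0.208 0.014 0.078
247 199 [ 73 101 154] 0.199 0.013 0.075
```

View pics/s5.png

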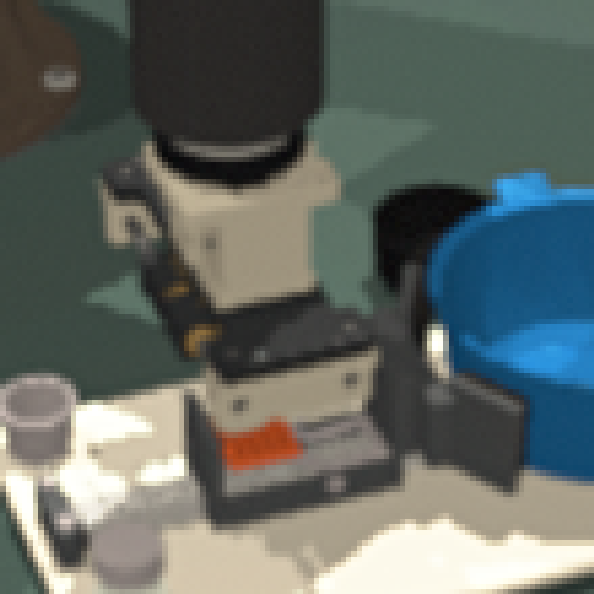

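No contact down to a TCP reading of 0.036, and the picture agrees, with the tip seen at z≈0.075. So the reading sits about 39 mm below the real tip, and contact should come at a reading of about 0.025. I'll continue on force.

```bash
python3 - <<'E'
from h import *
z=.0358-.006; move_straight(C(.204,-.003,z),v=.05);print(st()[:4],F())
while z>.010:
    z-=.002; move_straight(C(.204,-.003,z),v=.05); f=F(3);print(st()[:4],f)
    if abs(f[2])>9: break
im,D=snapshot("scene")
cv2.imwrite("pics/s6.png",cv2.resize(im[120:230,200:310],None,fx=5.4,fy=5.4,interpolation=0))
E
```

```text
[9.59, 0.2042, -0.0034, 0.0293] [ 0.1 -0.2 -0.2]
[9.96, 0.204, -0.003, 0.0278] [-0.3 -0.4 -0.2]
[10.26, 0.204, -0.0031, 0.0257] [-0.  -0.5 -0.1]
[10.56, 0.2041, -0.0027, 0.024] [ 1.3 -0.1  2.9]
[10.86, 0.204, -0.0027, 0.022] [3.  0.3 4.7]
[11.16, 0.2039, -0.0027, 0.02] [1.7 0.7 5.5]
[11.46, 0.2039, -0.0027, 0.0181] [ 2.  -0.   6.6]
[11.76, 0.204, -0.0027, 0.0162] [3.  0.3 6.4]
[12.06, 0.2041, -0.0024, 0.0148] [ 3.1 -1.4 12.5]
```

View pics/s6.png

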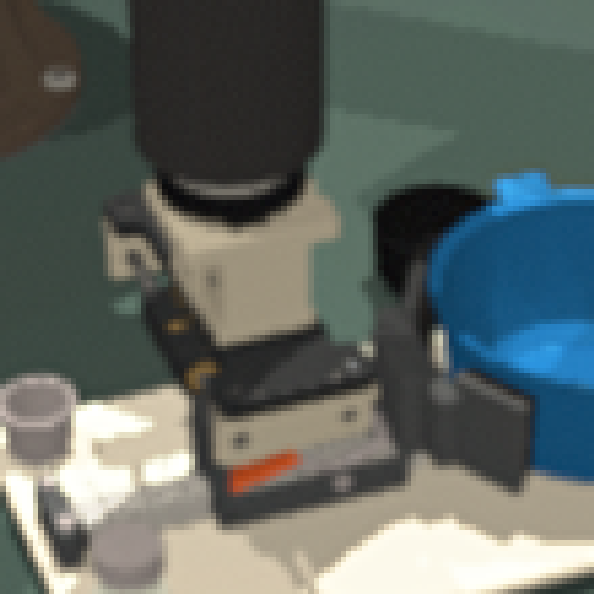

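The lever is at its stop: the force jumped from about 6.5 to 12.5 N after roughly 10 mm of sink. Now I'll push outwards.

```bash
python3 - <<'E'
from h import *
z=.0140;x=.204
while x<.290:
    x+=.010 if x<.262 else .003
    move_straight(C(x,-.003,z),v=.06); f=F(3);s=st()[:4];print(s,f)
    if f[0]<-18 or x-s[1]>.006 or s[0]>22: break
    if f[2]<6: z-=.001
    if f[2]>25: z+=.001
im,D=snapshot("scene");cv2.imwrite("pics/s7.png",cv2.resize(im[120:230,200:310],None,fx=5.4,fy=5.4,interpolation=0))
im,D=snapshot("top");cv2.imwrite("pics/t7.png",cv2.resize(im[130:260,130:320],None,fx=4,fy=4,interpolation=2))
E
```

```text
[12.47, 0.214, -0.0025, 0.0148] [ 2.2 -0.6 11. ]
[12.84, 0.2241, -0.0026, 0.0148] [ 2.  -1.9 10.5]
[13.21, 0.2341, -0.0026, 0.0148] [ 2.6 -1.6 10.9]
[13.57, 0.2441, -0.0027, 0.0148] [ 2.5 -1.9 10.9]
[13.94, 0.2541, -0.0028, 0.0148] [ 2.1 -2.2 10.5]
[14.31, 0.2642, -0.0028, 0.0148] [ 2.6 -2.1 11.5]
[14.61, 0.2669, -0.0028, 0.0148] [ 0.6 -2.7 11.9]
[14.91, 0.2698, -0.0028, 0.0148] [-0.  -2.8 12.2]
[15.21, 0.2727, -0.0029, 0.0148] [-0.3 -3.1 12.2]
[15.51, 0.2758, -0.0029, 0.0148] [-0.4 -3.4 12.1]
[15.81, 0.2768, -0.0028, 0.0148] [-12.6  -6.9  14.4]
[16.11, 0.2769, -0.0028, 0.0148] [-31.5 -12.5  17.8]
```

View pics/s7.png

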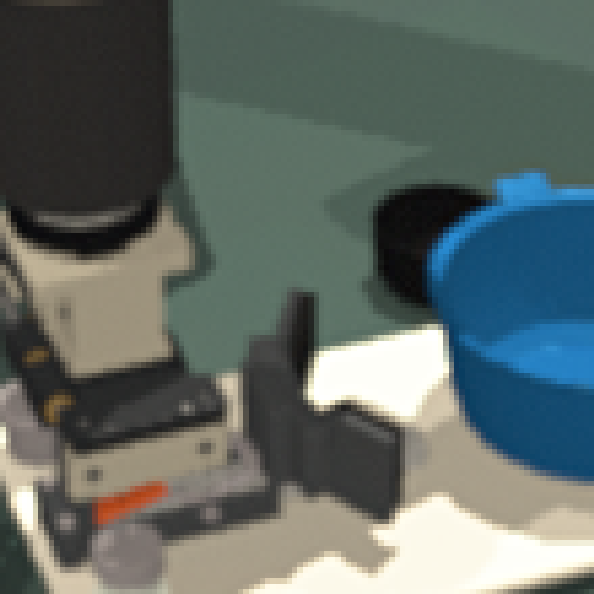

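View pics/t7.png

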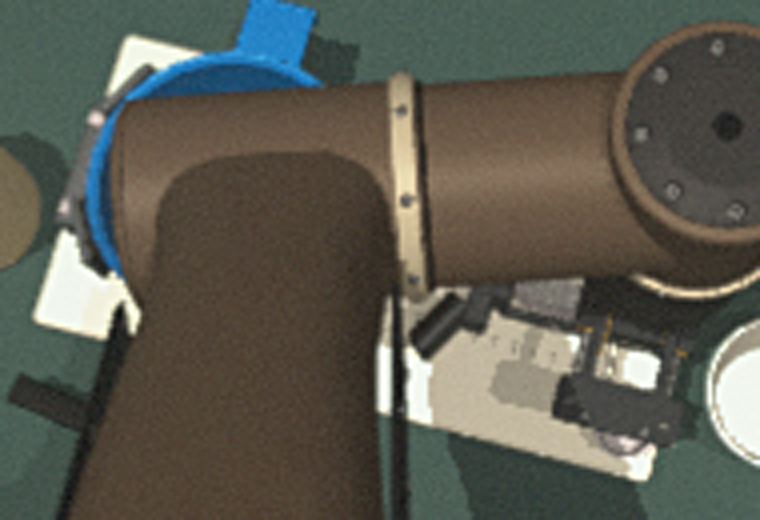

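The jaw hit the end stop hard (−31 N along the bar at x=0.277) with the lever still down, and the picture shows the jaw against the stop. I'll ease the push slightly, lift straight up and move clear, then check.

```bash
python3 - <<'E'
from h import *
move_straight(C(.278,-.003,.014),v=.05);print(st()[:4],F())
move_straight(C(.278,-.003,.034),v=.08);print(st()[:4],F())
move_straight(C(.278,-.003,.13),v=.25)
q=np.array(get_q());q[0]-=1.0
move_joints(q);print(st(),F())
for n in("scene","top"):
    im,D=snapshot(n);cv2.imwrite(f"pics/{n}8.png",im);np.save(f"pics/{n}8.npy",D)
    a=im[140:250,190:370] if n=="scene" else im[130:260,130:320]
    cv2.imwrite(f"pics/{n}8z.png",cv2.resize(a,None,fx=4,fy=4,interpolation=2))
E
```

```text
[16.46, 0.2768, -0.0029, 0.0148] [-5.8 -5.1 13.7]
[16.93, 0.2769, -0.0023, 0.0342] [-6.5 -0.8  5. ]
[19.34, 0.7055, -0.2615, 0.1298, 0.3, -0.4, 0.2] [-0.2 -0.  -0.1]
```

View pics/scene8z.png

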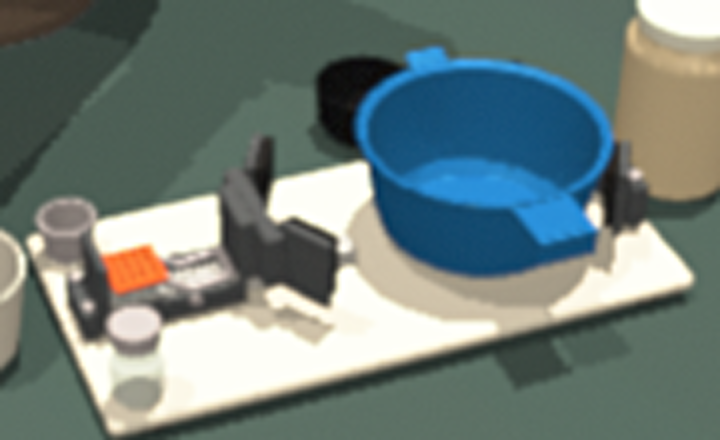

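View pics/top8z.png

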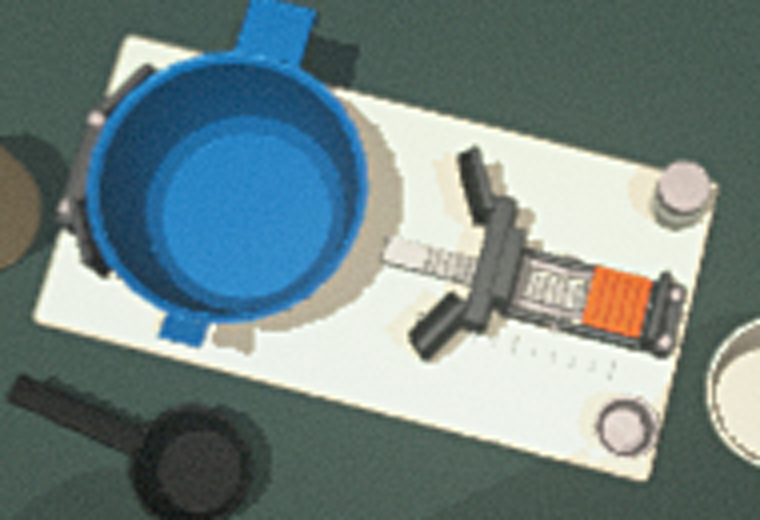

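```bash
python3 - <<'E'
from h import *
r=[]
a0=cv2.imread("pics/top0.png");a1=cv2.imread("pics/top8.png");D=np.load("pics/top8.npy")
for im in(a0,a1):
    h=cv2.cvtColor(im,cv2.COLOR_BGR2HSV);m=cv2.inRange(h,(4,130,100),(18,255,255))
    k,l,s,c=cv2.connectedComponentsWithStats(m[150:260,200:320]);i=1+s[1:,4].argmax()
    p=onplane("top",c[i]+[200,150],.064)-O;r.append(p@ex);print(s[i],p@ex,p@ey)
    b=cv2.inRange(h,(98,120,40),(120,255,255));b[:,:136]=0;b[260:]=0;b[:,320:]=0
    M=cv2.moments(b,True);print("blue",M["m00"],M["m10"]/M["m00"],M["m01"]/M["m00"])
print("travel",r[1]-r[0])
c=proj("top",C(.272,0,.064)).round().astype(int);P=fromdepth("top",c,D[c[1],c[0]]);print("plate z",P[2],np.load("pics/top0.npy")[200,260])
d=cv2.absdiff(a0,a1).max(2);d[:,230:]*=1
for nm,(x,y) in dict(shaker=(301,177),cup=(287,237),tub=(326,228),scoop=(180,246),jar=(110,172)).items():
    t=a0[y-14:y+15,x-14:x+15];R=cv2.matchTemplate(a1[y-20:y+21,x-20:x+21],t,5);print(nm,np.array(cv2.minMaxLoc(R)[3])-6,R.max().round(3))
E
```

```text
[ 51  40  17  18 215] 0.19648089321487583 -0.0012856230336289927
blue 4073.0 186.8760127670022 174.42695801620428
[ 76  47  17  17 218] 0.2665767897740692 -0.0019862642966014454
blue 4064.0 186.77165354330708 174.43897637795277
travel 0.07009589655919335
plate z 0.06298927314551017 1.0953743
shaker [0 0] 0.999
cup [0 0] 0.991
tub [0 0] 0.989
scoop [0 0] 0.922
jar [0 0] 0.999
```

The jaw travelled 70.1 mm, the lever is back up, and the bowl and other things haven't moved. I'm handing it in.

```bash
python3 -c "
from plant import *
job_done()
print(get_clock())"
```

```text
the job is handed in; nothing more can be done
the job is handed in; nothing more can be done
```

The bowl is free. I pressed the orange lever to its stop, held it at 10–18 N and pushed the jaw back until it hit the end stop. Then I lifted off, swung clear and handed the job in at about 19.5 s.

**Last checks, all good:**
- **Jaw:** the top camera shows 70.1 mm of travel, and it sits against the end stop.
- **Lever:** it has sprung back up, with the plate at about 63 mm.
- **Bowl:** its image moved about 0.1 pixel, so it stayed put.
- **Other things:** the shaker, small cup, tub, scoop and jar show no shift. The scoop was the weakest image match (0.92), probably from changed shadows. I didn't check the spatula.
- **Forces:** the highest I read was about 38 N, at the end stop, and it was near zero once clear. I only read it between steps.

**Readings that disagreed:**
- **Tip height:** the reported tool height was about 39 mm below where the finger tip really was. The depth images and the contact height agreed with each other, so I worked from contact force.
- **Push force:** while the jaw was moving, the force along the bar read slightly positive instead of showing a push on the wall. The plate's friction may have carried part of the jaw.
- **Lift-off:** about 20 mm up, the force still read about 6 N along the bar and 5 N upward, and I don't have an explanation for that. It had cleared by the next reading, and the jaw did not move from the stop.

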